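# Third hand: press the heat sink onto the sprung mounting plate

## Robot

A 6-joint arm with a two-finger parallel gripper is mounted at the origin on the work surface. World frame = base frame: x ahead of the robot, y to its left, z up, the work surface at z = 0. Lengths are in mm, angles in rad, forces in N, time in s.
With the tool pointing down it reaches from about 275 to 775 mm from the base axis. Payload 14.6 kg.
Tool frame: the origin (TCP) lies midway between the tips of the shut fingers; the grasp point (between the pads) lies 19 mm behind it; z points along the fingers, y is the line along which they close (so a half turn about z gives the same grasp; the last joint's range is limited). The gripper opens to 85 mm and grips with 20 to 120 N. Pads are 22 mm wide; open, the fingers measure 114 mm over their backs; the gripper's body (76 mm by 85 mm) begins 54 mm behind the grasp point. The pads swing forward as they close: fully open they stand 13 mm farther back than shut.
Start: joints at [0.966, 0.263, -0.048, 1.259, 0, 1.415], TCP at [228.267, 472.782, 231.278] pointing down, gripper open.
Joint ranges: [-2.65, 2.65], [-0.89, 1.7], [-1.18, 1.37], [-2.13, 2.11], [-1.35, 1.29], [-3.14, 3.14]. Speed limits (rad/s): [1.89, 1.89, 2.57, 2.79, 3.14, 3.14].

## Interface

Orientations are given as a 3x3 rotation matrix whose columns are the frame's x, y, z axes.
In Python, from bench import get_obs, capture, job_done gives the robot as it stands.
- The arm moves only by the tool play_rows, never from a script. Its argument "targets" is a list of rows, each an object of numbers: "fingers": the opening, from 0 (shut) to 1 (fully open); "tx", "ty", "tz": the shift along the world's x, y, z in mm; "roll": the turn about the world's z in degrees. In form: [{"fingers": .., "tx": .., "ty": .., "tz": .., "roll": ..}, ...]. A call has 1 to 8 rows; each row shifts and turns the commanded pose from where the row before left it; what a row does not reach is not made up. A row lasts 1/10 s, in which the tool goes at most 50 mm and 8.59 degrees, less where a joint would pass 70% of its speed; a pose out of reach is approached as far as the arm can. A call is refused whole if a number of a shift passes 50 or a number of a turn 8.59, either way. A call with a gripper value outside its range is refused whole. The fingers move at their own pace and stop on an object; "force" is the grip in N (left out, the last holds). Time passes only in rows, so rows that do not move let the fingers close. It gives the time, the measured TCP pose, the force, the opening and the grip force at its end, in the units of the state.
- get_obs(): the state, without advancing time (a new reading comes with each control period).
- capture(name): name is "side" or "top"; returns a dict with "color" (420x560x3 uint8, red, green, blue), "fovy" (degrees; the focal length in pixels is half the picture's height over the tangent of half this angle, whatever the lens; pixels are square), "cx", "cy" (the principal point, pixels), "origin" and "attitude" of the camera in the world. Camera axes: x right, y down, z forward; pixel columns grow to the right and rows downward; lengths in mm; the calibration is good to about 2 mm. A picture is of the moment at which its call begins. There is no depth.
- job_done(): hands the job in; it is judged then, once.
The state is a dict: "clock": time; "joint_pos": joint angles; "qd": joint speeds; "tau": joint torques, N m; "tool_pos": TCP position; "eef_rot": TCP orientation; "contact_force": force on the tool from outside, world axes, zero at the start; "torque": the same for the moment, N m; "width": finger opening in mm; "grip_force": force on a finger pad.
Only numpy, scipy, OpenCV 4.12 (cv2) and the standard library are available. Lean on these libraries where they do the work, as an engineer would, in place of code of your own. Each camera call takes 0.05 s, during which the arm holds its last target. There are 200 camera calls.

## Task

Be my third hand: pick up the black heat sink and hold it with its flat side against the grey pad of the jig's white mounting plate, upright, centred on the pad and with its top level with the plate's top edge. Push the plate back until its red pointer stands in the green part of the gauge, never in the red, and keep that push steady so that I can put the screws in from behind: finish while still holding and pushing, without putting it down or letting go. Leave the bare-metal spare heat sink and everything else on the bench where it is.

Things in the scene. Friction and masses are not known exactly. Their poses are not given: they have to be found in the camera images.
- heatsink: Black finned aluminium heat sink, standing upright, 44 mm (its x) by 50 mm (its y, the width to grip) by 56 mm tall, 0.15 to 0.25 kg. Origin: centre of the underside; z up. Flat side (a 10 mm thick base) towards its own +x, at x = +22 mm; five upright 4 mm fins run from it back to x = -22 mm. The outer fins and the base's edges form plain sides at y = +-25 mm. Starts standing on the bench.
- sink_face (a point): Centre of the heat sink's flat side: 22 mm ahead (+x) of its origin and 28 mm above its underside. Axes as the heat sink's.
- pad (a point): Centre of the grey pad's front, on the white plate's front, 76 mm above the bench; moves with the plate. +x points into the plate (the way to push), y level along it, z up. Pad 50 mm wide, 56 tall, 2 proud of the plate (84 wide, 8 thick); tops of both level at 104 mm. Two black ticks on the plate's top edge mark the pad's width. Heat sink seated: sink_face meets this point, axes agree.
- plate (a joint): How far the plate is pushed back along the pad's +x, in m: 0 free, 0.030 end stop. Sprung: about 2 N starts it, then 500 N/m more (9 N at 0.014); it returns when let go. The red pointer on its top moves with it over the gauge on the jig's block: white up to 0.010, green 0.010 to 0.018 (7 to 11 N), yellow to 0.022, red beyond.
- jig: Fixed assembly jig: blue base 145 by 110 mm, 12 mm high, reaching 15 mm out in front of the free pad; an aluminium block (55 by 80 mm, top at 100 mm) with the gauge on top and two screwdriver holes behind; the sprung white plate in front of the block. Origin: on the bench; its +x is the pad's +x (the way to push), the free pad lies at x = -45 mm. Nothing on it is higher than 105 mm.
- spare: Spare heat sink in bare silvery metal, same shape as the black one; not to be used. Origin: centre of the underside.
- handheld: Black handheld radio standing upright, 36 by 56 by 105 mm with a stub antenna up to 165 mm. Origin: centre of the underside.
- multimeter: Yellow multimeter lying flat, 160 by 80 by 41 mm. Origin: centre of the underside.
- screwdriver: Screwdriver lying flat, its handle to its own -x.
- knife: Red pocket knife lying closed, 90 by 22 by 14 mm. Origin: centre of the underside.
Mind the look-alikes: they are no part of the job. Several things have the shape of the heatsink; the one meant has the colours described above. What is shaped like the jig but turquoise is not meant.

How it is judged:
By the outcome, as a careful person would: the job done as asked, in the order asked, and still so for the second after the job is handed in, while the arm keeps its last pose, push and grip.
It also fails if it takes over 48 s, if anything falls off the work surface, if the arm or the gripper's body presses on something with over 40 N, if the wrist force passes 120 N, or if a joint passes its speed limit or range.

## Working session

There is one attempt and no reset: what is moved stays moved. The work goes in short steps, Python scripts to look and compute and a tool call to move; the robot and the scene stay as the last step left them, time stands still between calls to the robot, and variables do not carry over. Pictures are saved under pics/ and viewed, at most 10 in all, crops included, and the job is handed in when it is done.

Besides the shell and the picture viewer there is one more tool, called after "Emit:" by a JSON object that holds its "name" and its "arguments", one argument or row to a line. play_rows: Moves the arm, as the interface text tells. Its arguments: {"type":"object","properties":{"targets":{"type":"array","items":{"type":"object","properties":{"fingers":{"type":"number"},"tx":{"type":"number"},"ty":{"type":"number"},"tz":{"type":"number"},"roll":{"type":"number"}}}},"force":{"type":"number"}},"required":["targets"]}

```bash
mkdir -p pics; ls
python3 - <<'E'
from bench import get_obs, capture
import cv2,pickle
o=get_obs();print({k:o[k] for k in('clock','tool_pos','eef_rot','contact_force','width')})
for n in('side','top'):
    c=capture(n);cv2.imwrite(f'pics/{n}0.png',c['color'][:,:,::-1]);pickle.dump(c,open(f'{n}0.pkl','wb'))
    print(n,c['fovy'],c['cx'],c['cy'],c['origin'],c['attitude'])
E
```

```text
pics
{'clock': 0.0, 'tool_pos': array([228.09735562, 472.54194455, 230.80627414]), 'eef_rot': array([[-9.00528010e-01,  4.34797518e-01, -6.49266324e-04],
       [ 4.34797965e-01,  9.00527551e-01, -9.26711915e-04],
       [ 1.81750172e-04, -1.11682971e-03, -9.99999360e-01]]), 'contact_force': array([0.77591443, 0.15008426, 0.20719241]), 'width': 85.09825518107444}
side 57.76153635359065 273.20914835290984 212.60337256187992 [ 240.41923273 -546.33198708  869.02371374] [[ 0.89230579 -0.342923    0.29358849]
 [-0.45142984 -0.67957785  0.57826037]
 [ 0.00121745 -0.64851968 -0.76119692]]
top 44.82044804654017 275.65568463074436 209.09387936790282 [ 308.3670753    44.59020842 1228.70410144] [[-3.06222895e-03 -9.81008241e-01  1.93941881e-01]
 [-9.99936611e-01  9.02532280e-04 -1.12231728e-02]
 [ 1.08349862e-02 -1.93963955e-01 -9.80948820e-01]]
```

View pics/side0.png

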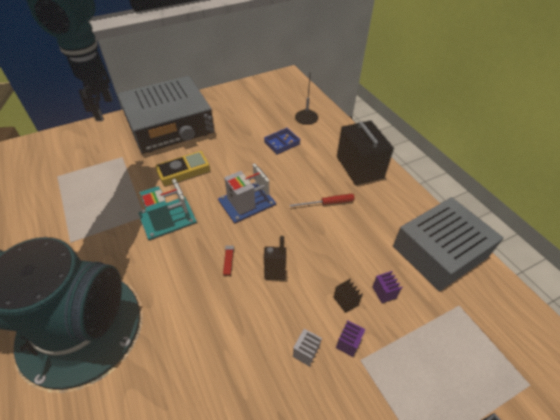

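View pics/top0.png

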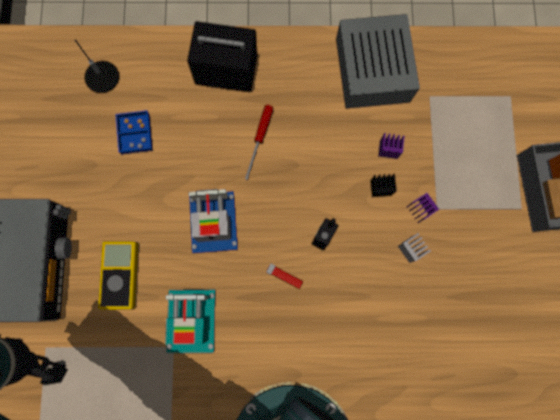

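Candidates: the black sink is at top (383,185) / side (348,296). The look-alikes are the purple sinks at top (391,146) and (422,207), and the silvery spare at (413,248). The blue jig is at top (213,222) / side (247,195), and the turquoise decoy jig is at top (190,320). I'll check the black sink and blue jig in an enlarged crop.

Run:
```python
import cv2,numpy as np
t=cv2.imread('pics/top0.png');s=cv2.imread('pics/side0.png')
def crop(im,u,v,w=50,h=37):
    return cv2.resize(im[v:v+h,u:u+w],(400,296),interpolation=cv2.INTER_CUBIC)
# top: sink origin (358,165), jig (189,186) 6.. ; scale 8
a=np.hstack([crop(t,360,165),crop(s,323,277)])
cv2.imwrite('pics/cs.png',a)
j=lambda im,u,v:cv2.resize(im[v:v+66,u:u+66],(396,396),interpolation=cv2.INTER_CUBIC)
cv2.imwrite('pics/cj.png',np.hstack([j(t,182,186),j(s,215,158)]))
```

```text
(no output)
```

View pics/cs.png

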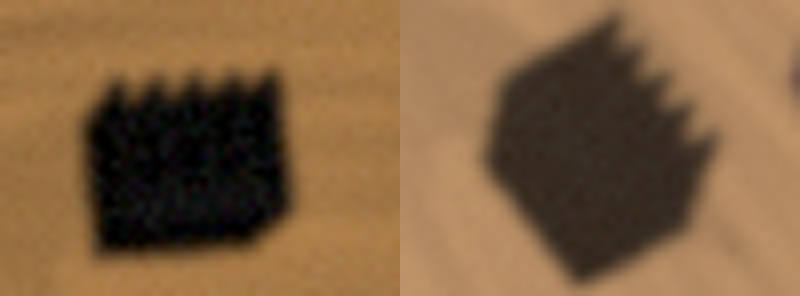

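View pics/cj.png

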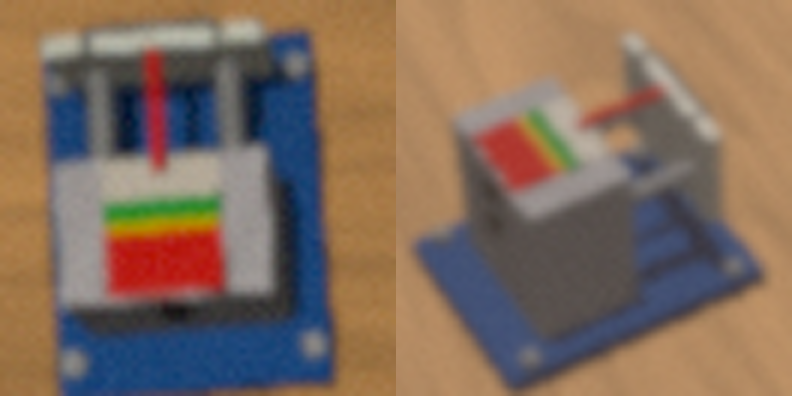

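The crop shows the plain black sink (top ~(383,185)) with its fins towards +x and its flat side towards the robot. The blue jig has its plate on the side away from the robot, so the push goes along about -x. I'll fit both poses, using silhouettes for the sink and corners for the jig.

```bash
cat > h.py <<'E'
import cv2,numpy as np,pickle
from scipy.optimize import least_squares,minimize
C={n:pickle.load(open(f'{n}0.pkl','rb')) for n in('side','top')}
def proj(c,P):
    p=(np.atleast_2d(P)-c['origin'])@c['attitude']; f=210/np.tan(np.radians(c['fovy']/2))
    return p[:,:2]/p[:,2:]*f+[c['cx'],c['cy']]
def place(p,P):
    x,y,z,a=p; R=np.array([[np.cos(a),-np.sin(a),0],[np.sin(a),np.cos(a),0],[0,0,1]])
    return np.asarray(P)@R.T+[x,y,z]
def box(x0,x1,y0,y1,z0,z1): return np.array([[x,y,z] for x in(x0,x1) for y in(y0,y1) for z in(z0,z1)],float)
SINK=[box(12,22,-25,25,0,56)]+[box(-22,12,y-2,y+2,0,56) for y in(-23,-11.5,0,11.5,23)]
def sil(c,p,win,k=8):
    u,v,w,h=win; m=np.zeros((h*k,w*k),np.uint8)
    for b in SINK:
        q=(proj(c,place(p,b))-[u,v]+.5)*k
        cv2.fillConvexPoly(m,cv2.convexHull(np.round(q*16).astype(np.int32)),255,shift=4)
    return cv2.GaussianBlur(cv2.resize(m,(w,h),interpolation=cv2.INTER_AREA).astype(float)/255,(3,3),.6)
def fit_sink(C,wins,p0,names=('top','side'),zfix=None):
    T={}
    for n in names:
        u,v,w,h=wins[n]; g=C[n]['color'][v:v+h,u:u+w].astype(float).mean(2)
        lo,hi=np.percentile(g,5),np.percentile(g,85); T[n]=np.clip((hi-g)/(hi-lo),0,1)
        T[n]=np.clip((T[n]-.25)/.65,0,1)
    def f(q): return sum(((sil(C[n],[q[0],q[1],q[2],q[3]/50],wins[n])-T[n])**2).sum() for n in names)
    q0=np.array([p0[0],p0[1],p0[2],p0[3]*50])
    for s in (12,4):
        r=minimize(f,q0,method='Nelder-Mead',options=dict(initial_simplex=np.vstack([q0]+[q0+s*np.eye(4)[i] for i in range(4)]),xatol=.05,fatol=.01)); q0=r.x
    return [*q0[:3],q0[3]/50],r.fun
E
python3 - <<'E'
from h import *
wins=dict(top=(360,165,50,37),side=(323,277,50,37))
def ground(c,uv,z):
    f=210/np.tan(np.radians(c['fovy']/2)); d=c['attitude']@np.array([(uv[0]-c['cx'])/f,(uv[1]-c['cy'])/f,1]); o=c['origin']; return o+d*(z-o[2])/d[2]
g=ground(C['top'],(383,185),28);print(g, ground(C['side'],(348,296),28))
for n in ('both','top','side'):
    nm=('top','side') if n=='both' else (n,)
    p,e=fit_sink(C,wins,[g[0],g[1],0,np.pi],nm);print(n,np.round(p,2),np.degrees(p[3]),round(e,1))
for n,uv in dict(purple1=(391,146),purple2=(422,207),spare=(413,248),radio=(325,234)).items():print(n,ground(C['top'],uv,28).round())
# jig
s6=lambda l,o:[((a+.5)/6-.5+o[0],(b+.5)/6-.5+o[1]) for a,b in l]
tp=s6([(310,35),(331,383),(63,393),(42,38),(262,22),(262,40),(45,60)],(182,186))
sp=s6([(21,248),(119,388),(369,275),(240,35),(324,125)],(215,158))
y=55
TP=[(-60,55,12),(85,55,12),(85,-55,12),(-43,-42,104),(-43,42,104),(-35,42,104),(-35,-42,104)]
SP=[(85,-55,12),(85,55,12),(-60,55,12),(-43,-42,104),(-43,42,104)]
def res(p,full=False):
    a=proj(C['top'],place(p,TP))-tp; b=proj(C['side'],place(p,SP))-sp
    return (a,b) if full else np.r_[a.ravel(),b.ravel()]
g=ground(C['top'],(213,222),50)
r=least_squares(res,[g[0],g[1],0,np.pi],x_scale=[1,1,1,.02],loss='soft_l1')
print('jig',r.x.round(2),np.degrees(r.x[3]));print(*[q.round(1) for q in res(r.x,True)])
E
```

```text
[ 605.2477874  -230.41175087   28.        ] [ 607.14886898 -229.00739917   28.        ]
both [ 604.46 -228.18    3.55    3.2 ] 183.32267602369592 45.4
top [ 627.   -250.08  -91.14    3.21] 184.09186240917728 2.7
side [ 6.0657e+02 -2.2666e+02 -4.6000e-01  3.2200e+00] 184.21063210757788 12.4
purple1 [ 704. -255.   28.]
purple2 [ 551. -322.   28.]
spare [ 451. -295.   28.]
radio [485. -87.  28.]
jig [5.3159e+02 1.8406e+02 2.4000e-01 3.2200e+00] 184.43512427428152
[[ 0.2 -1. ]
 [ 0.6 -0.3]
 [-0.7  1.7]
 [-0.3 -0.3]
 [ 0.1 -0.5]
 [ 0.4 -0. ]
 [-0.6 -0.5]] [[-1.3 -0.4]
 [-1.   0.3]
 [ 0.1 -0.2]
 [-0.2  0.4]
 [ 0.3  2.6]]
```

Run:
```python
from h import *
wins=dict(top=(360,165,50,37),side=(323,277,50,37))
out=[]
for n in('top','side'):
    u,v,w,h=wins[n]; im=C[n]['color'][v:v+h,u:u+w][:,:,::-1]
    g=im.astype(float).mean(2);print(n,np.percentile(g,[1,5,20,50,85,95]).round())
    b=cv2.resize(im,None,fx=8,fy=8,interpolation=cv2.INTER_CUBIC)
    for p,col in(([604.46,-228.18,0,3.2],(0,255,0)),([606.5,-226.7,0,3.22],(0,0,255))):
        m=(cv2.resize(sil(C[n],p,wins[n]),None,fx=8,fy=8,interpolation=cv2.INTER_CUBIC)>.5).astype(np.uint8)
        cv2.drawContours(b,cv2.findContours(m,0,1)[0],-1,col,1)
        print(m.sum()/64)
    out.append(b)
cv2.imwrite('pics/ov.png',np.hstack(out))
```

```text
top [  0.   4.  20. 113. 120. 123.]
552.09375
551.859375
side [ 40.  42.  46. 131. 141. 144.]
640.09375
636.71875
```

View pics/ov.png

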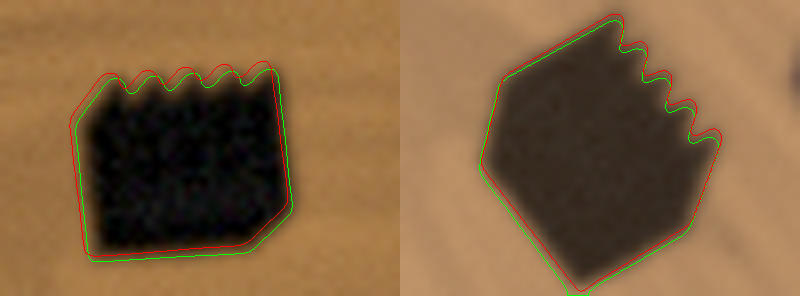

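The side fit agrees well, and the sink is at about (605,-228), yaw ~184°. The jig is at (531.6,184), yaw ~184.4°. I'll start moving.

Emit:
{"name": "play_rows", "arguments": {
  "targets": [
    {"fingers": 1,"tx": 10,"ty": -20,"tz": 0,"roll": 5},
    {"fingers": 1,"tx": 21,"ty": -39,"tz": 0,"roll": 5},
    {"fingers": 1,"tx": 21,"ty": -39,"tz": 0,"roll": 5},
    {"fingers": 1,"tx": 21,"ty": -39,"tz": 0,"roll": 5}
  ]
}}

```text
clock: 0.5
tool_pos: [301.5, 334.3, 231.0]
eef_rot: [[-0.995, 0.096, -0.0], [0.096, 0.995, -0.0], [0.0, -0.0, -1.0]]
contact_force: [1.0, 0.6, -0.0]
width: 85.6
grip_force: 0.0
```

```bash
python3 -c "
from bench import get_obs
o=get_obs();print(o['joint_pos'],o['eef_rot'])"
```

```text
[ 6.55719807e-01  1.35345034e-01 -2.16839179e-01  1.21899164e+00
 -5.39154984e-05  7.51973890e-01] [[-9.95371120e-01  9.61054720e-02 -2.67941828e-04]
 [ 9.61055449e-02  9.95371111e-01 -2.74142209e-04]
 [ 2.40354989e-04 -2.98623933e-04 -9.99999927e-01]]
```

Emit:
{"name": "play_rows", "arguments": {
  "targets": [
    {"fingers": 1,"tx": 22,"ty": -40,"tz": 0,"roll": 5},
    {"fingers": 1,"tx": 22,"ty": -40,"tz": 0,"roll": 4.7},
    {"fingers": 1,"tx": 22,"ty": -40,"tz": 0,"roll": 0},
    {"fingers": 1,"tx": 22,"ty": -40,"tz": 0,"roll": 0},
    {"fingers": 1,"tx": 22,"ty": -40,"tz": 0,"roll": 0},
    {"fingers": 1,"tx": 22,"ty": -40,"tz": 0,"roll": 0},
    {"fingers": 1,"tx": 22,"ty": -40,"tz": 0,"roll": 0},
    {"fingers": 1,"tx": 22,"ty": -40,"tz": 0,"roll": 0}
  ]
}}

```text
clock: 1.3
tool_pos: [477.7, 13.8, 231.2]
eef_rot: [[-0.998, -0.068, -0.0], [-0.068, 0.998, 0.0], [0.0, 0.0, -1.0]]
contact_force: [-0.2, 1.3, 0.5]
width: 85.4
grip_force: 0.0
```

Emit:
{"name": "play_rows", "arguments": {
  "targets": [
    {"fingers": 1,"tx": 22,"ty": -40,"tz": 0,"roll": 0},
    {"fingers": 1,"tx": 22,"ty": -40,"tz": 0,"roll": 0},
    {"fingers": 1,"tx": 22,"ty": -40,"tz": 0,"roll": 0},
    {"fingers": 1,"tx": 22,"ty": -40,"tz": 0,"roll": 0},
    {"fingers": 1,"tx": 22,"ty": -40,"tz": 0,"roll": 0},
    {"fingers": 1,"tx": 15,"ty": -30,"tz": 0,"roll": 0},
    {"fingers": 1,"tx": 0,"ty": 0,"tz": 0,"roll": 0}
  ]
}}

```text
clock: 2.0
tool_pos: [603.2, -217.8, 229.5]
eef_rot: [[-0.998, -0.066, -0.001], [-0.066, 0.998, 0.0], [0.001, 0.0, -1.0]]
contact_force: [0.1, 0.7, 0.4]
width: 85.6
grip_force: 0.0
```

Emit:
{"name": "play_rows", "arguments": {
  "targets": [
    {"fingers": 1,"tx": 2.3,"ty": -10,"tz": -40,"roll": 0},
    {"fingers": 1,"tx": 0,"ty": 0,"tz": -40,"roll": 0},
    {"fingers": 1,"tx": 0,"ty": 0,"tz": -40,"roll": 0},
    {"fingers": 1,"tx": 0,"ty": 0,"tz": -20,"roll": 0},
    {"fingers": 1,"tx": 0,"ty": 0,"tz": 0,"roll": 0}
  ]
}}

```text
clock: 2.5
tool_pos: [602.8, -222.9, 88.4]
eef_rot: [[-0.998, -0.069, -0.005], [-0.069, 0.998, 0.003], [0.005, 0.003, -1.0]]
contact_force: [0.4, 0.1, 0.8]
width: 85.2
grip_force: 0.0
```

```bash
cat > snap.py <<'E'
import sys,cv2,pickle,numpy as np
from bench import get_obs,capture
tag=sys.argv[1]; a=list(map(int,sys.argv[2:6])); k=float(sys.argv[6])  # top u,v side u,v half-window 400/k
w=int(400/k);h=int(400/k);r=[]
for n,(u,v) in(('top',a[:2]),('side',a[2:])):
    c=capture(n);pickle.dump(c,open(f'{n}{tag}.pkl','wb'))
    r.append(cv2.resize(c['color'][v:v+h,u:u+w,::-1],(400,400),interpolation=cv2.INTER_CUBIC))
cv2.imwrite(f'pics/{tag}.png',np.hstack(r)); o=get_obs();print(o['tool_pos'].round(1),o['contact_force'].round(2),o['clock'])
E
python3 snap.py a 340 140 305 235 4
```

```text
[ 604.7 -224.    92. ] [0.43 0.67 0.47] 2.6
```

View pics/a.png

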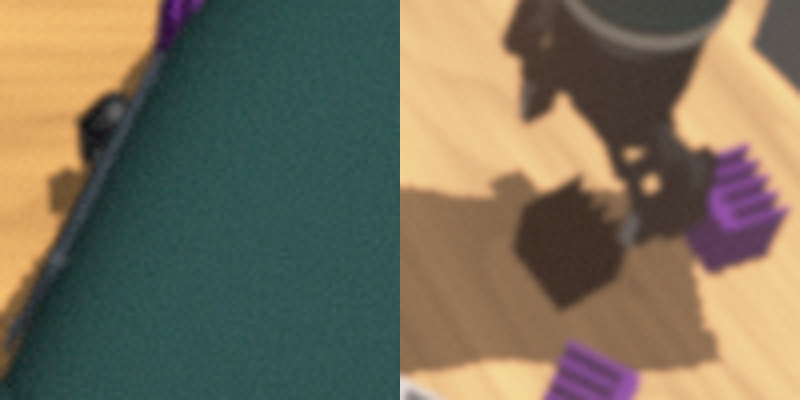

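In the side view the open fingers straddle the black sink: near finger at about (362,295), far finger at (437-305…) above-left, with the sink at (348,296). The arm blocks the top view. I'll descend with a small y correction.

Emit:
{"name": "play_rows", "arguments": {
  "targets": [
    {"fingers": 1,"tx": 0,"ty": -3,"tz": 0,"roll": 0},
    {"fingers": 1,"tx": 0,"ty": 0,"tz": -25,"roll": 0},
    {"fingers": 1,"tx": 0,"ty": 0,"tz": -25,"roll": 0},
    {"fingers": 1,"tx": 0,"ty": 0,"tz": -20,"roll": 0},
    {"fingers": 1,"tx": 0,"ty": 0,"tz": -10,"roll": 0},
    {"fingers": 1,"tx": 0,"ty": 0,"tz": 0,"roll": 0},
    {"fingers": 1,"tx": 0,"ty": 0,"tz": 0,"roll": 0}
  ]
}}

```text
clock: 3.3
tool_pos: [605.2, -227.6, 12.5]
eef_rot: [[-0.998, -0.068, 0.001], [-0.068, 0.998, -0.001], [-0.001, -0.001, -1.0]]
contact_force: [-0.1, 0.4, 0.4]
width: 85.6
grip_force: 0.0
```

Emit:
{"name": "play_rows", "arguments": {
  "targets": [
    {"fingers": 1,"tx": 0,"ty": 0,"tz": -5,"roll": 0},
    {"fingers": 0.4,"tx": 0,"ty": 0,"tz": 0,"roll": 0},
    {"fingers": 0.4,"tx": 0,"ty": 0,"tz": 0,"roll": 0},
    {"fingers": 0.4,"tx": 0,"ty": 0,"tz": 0,"roll": 0},
    {"fingers": 0.4,"tx": 0,"ty": 0,"tz": 0,"roll": 0},
    {"fingers": 0.4,"tx": 0,"ty": 0,"tz": 0,"roll": 0},
    {"fingers": 0.4,"tx": 0,"ty": 0,"tz": 0,"roll": 0}
  ],
  "force": 60
}}

```text
clock: 4.0
tool_pos: [604.9, -227.4, 6.8]
eef_rot: [[-0.998, -0.069, 0.001], [-0.069, 0.998, -0.0], [-0.001, -0.0, -1.0]]
contact_force: [0.2, -0.4, 6.5]
width: 49.3
grip_force: 62.5
```

Emit:
{"name": "play_rows", "arguments": {
  "targets": [
    {"fingers": 0,"tx": 0,"ty": 0,"tz": 0,"roll": 0},
    {"fingers": 0,"tx": 0,"ty": 0,"tz": 0,"roll": 0},
    {"fingers": 0,"tx": 0,"ty": 0,"tz": 0,"roll": 0},
    {"fingers": 0,"tx": 0,"ty": 0,"tz": 0,"roll": 0}
  ],
  "force": 60
}}

```text
clock: 4.4
tool_pos: [604.9, -227.4, 6.8]
eef_rot: [[-0.998, -0.069, 0.001], [-0.069, 0.998, -0.0], [-0.001, -0.0, -1.0]]
contact_force: [-0.6, 1.0, 5.4]
width: 49.1
grip_force: 62.5
```

Emit:
{"name": "play_rows", "arguments": {
  "targets": [
    {"fingers": 0,"tx": 0,"ty": 0,"tz": 10,"roll": 0},
    {"fingers": 0,"tx": 0,"ty": 0,"tz": 25,"roll": 0},
    {"fingers": 0,"tx": 0,"ty": 0,"tz": 30,"roll": 0},
    {"fingers": 0,"tx": 0,"ty": 0,"tz": 20,"roll": 0},
    {"fingers": 0,"tx": 3,"ty": 10,"tz": 10,"roll": 0},
    {"fingers": 0,"tx": 3,"ty": 25,"tz": 0,"roll": 0},
    {"fingers": 0,"tx": 3,"ty": 35,"tz": 0,"roll": 0},
    {"fingers": 0,"tx": 3,"ty": 40,"tz": 0,"roll": 0}
  ]
}}

```text
clock: 5.2
tool_pos: [616.3, -115.9, 100.9]
eef_rot: [[-0.998, -0.067, -0.001], [-0.067, 0.998, 0.0], [0.001, 0.0, -1.0]]
contact_force: [1.1, 0.6, -1.9]
width: 49.5
grip_force: 62.6
```

Emit:
{"name": "play_rows", "arguments": {
  "targets": [
    {"fingers": 0,"tx": 5,"ty": 40,"tz": 0,"roll": 0},
    {"fingers": 0,"tx": 5,"ty": 40,"tz": 0,"roll": 0},
    {"fingers": 0,"tx": 5,"ty": 40,"tz": 0,"roll": 0},
    {"fingers": 0,"tx": 3,"ty": 40,"tz": 0,"roll": 0},
    {"fingers": 0,"tx": 3,"ty": 40,"tz": 0,"roll": 0},
    {"fingers": 0,"tx": 0,"ty": 40,"tz": 0,"roll": 0},
    {"fingers": 0,"tx": 0,"ty": 40,"tz": 0,"roll": 0.5},
    {"fingers": 0,"tx": 0,"ty": 20,"tz": 0,"roll": 0}
  ]
}}

```text
clock: 6.0
tool_pos: [636.4, 186.5, 100.7]
eef_rot: [[-0.997, -0.08, -0.001], [-0.08, 0.997, 0.0], [0.001, 0.001, -1.0]]
contact_force: [-0.3, -0.0, -2.2]
width: 49.6
grip_force: 62.7
```

Emit:
{"name": "play_rows", "arguments": {
  "targets": [
    {"fingers": 0,"tx": 0,"ty": 9,"tz": 0,"roll": 0},
    {"fingers": 0,"tx": 0,"ty": 0,"tz": -20,"roll": 0},
    {"fingers": 0,"tx": 0,"ty": 0,"tz": -20,"roll": 0},
    {"fingers": 0,"tx": 0,"ty": 0,"tz": -6,"roll": 0},
    {"fingers": 0,"tx": 0,"ty": 0,"tz": 0,"roll": 0},
    {"fingers": 0,"tx": 0,"ty": 0,"tz": 0,"roll": 0},
    {"fingers": 0,"tx": 0,"ty": 0,"tz": 0,"roll": 0}
  ]
}}

```text
clock: 6.7
tool_pos: [638.1, 191.6, 56.3]
eef_rot: [[-0.997, -0.077, 0.001], [-0.077, 0.997, 0.0], [-0.001, 0.0, -1.0]]
contact_force: [0.6, -0.1, -1.3]
width: 49.4
grip_force: 62.7
```

```bash
python3 snap.py b 160 130 205 110 4
```

```text
[638.  191.7  56.1] [-0.58 -0.28 -2.21] 6.8
```

View pics/b.png

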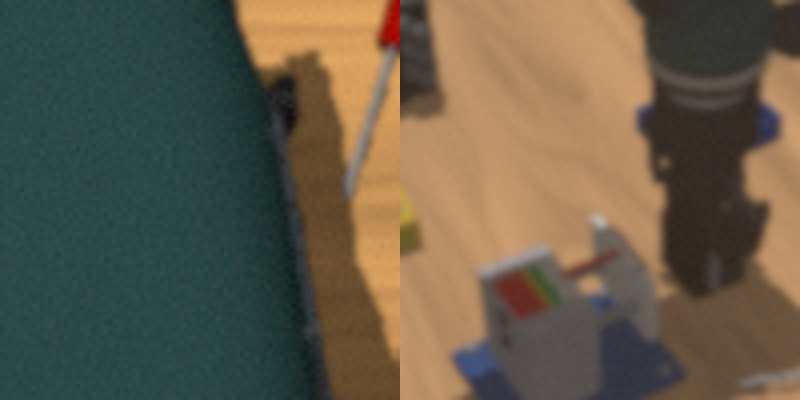

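The arm blocks the top view. The side view shows the sink's flat face (right half, around (670-710,250)) facing the plate with a gap. I'll refine the plate centre and yaw from the first pictures with an overlay.

Run:
```python
from h import *
from bench import get_obs
p=[531.59,184.06,0,np.radians(184.435)]
out=[]
for n,(u,v,w) in dict(top=(187,183,44),side=(312-100,160,44)).items():
    v=186-3 if n=='top' else 160; u=187 if n=='top' else 250-12+2
    k=400/w; b=cv2.resize(C[n]['color'][v:v+w,u:u+w,::-1],(400,400),interpolation=cv2.INTER_CUBIC)
    def poly(P,col):
        q=(proj(C[n],place(p,P))-[u,v]+.5)*k; cv2.polylines(b,[np.round(q).astype(np.int32)],True,col,1)
    poly([(-43,-42,104),(-43,42,104),(-35,42,104),(-35,-42,104)],(0,255,0))
    for y in(-25,25): poly([(-43,y,104),(-35,y,104)],(255,0,255))
    poly([(-35,42,104),(-35,42,20)],(0,255,0))
    out.append(b)
cv2.imwrite('pics/ov2.png',np.hstack(out))
```

```text
(no output)
```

View pics/ov2.png

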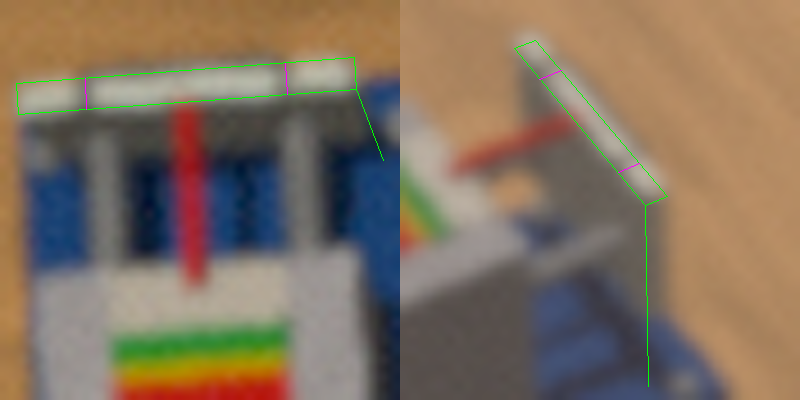

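Run:
```python
from h import *
wins=dict(top=(360,165,50,37),side=(323,277,50,37))
def T(n):
    u,v,w,h=wins[n]; g=C[n]['color'][v:v+h,u:u+w].astype(float).mean(2)
    lo,hi=np.percentile(g,20),np.percentile(g,60); return np.clip((hi-g)/(hi-lo),0,1)
for n in wins:
    t=T(n)
    f=lambda q:((sil(C[n],[q[0],q[1],0,q[2]/50],wins[n])-t)**2).sum()
    q0=np.array([605,-228,3.21*50])
    r=minimize(f,q0,method='Nelder-Mead',options=dict(initial_simplex=np.vstack([q0]+[q0+4*e for e in np.eye(3)])))
    print(n,r.x[:2].round(2),np.degrees(r.x[2]/50),r.fun)
# jig plate top corners per view
k=400/44
for n,(u,v),pts,ids in(('top',(187,183),[(16,84),(354,58),(356,89),(17,114)],[0,1,2,3]),('side',(240,160),[(136,30),(268,186),(244,196),(114,38)],[0,1,2,3])):
    P=np.array([(-43,-42,104),(-43,42,104),(-35,42,104),(-35,-42,104)],float)
    uv=(np.array(pts)/k-.5)+[u,v]
    r=least_squares(lambda q:(proj(C[n],place([q[0],q[1],0,q[2]],P))-uv).ravel(),[531,184,3.2],x_scale=[1,1,.02])
    print(n,r.x[:2].round(2),np.degrees(r.x[2]),'pad',place([r.x[0],r.x[1],0,r.x[2]],[(-45,0,76)]).round(1),r.fun.round(1))
```

```text
top [ 604.88 -229.18] 183.8695784853635 9.014992028061435
side [ 606.38 -226.59] 183.44487298239451 8.044822668873394
top [531.46 184.11] 184.40418381426696 pad [[576.3 187.6  76. ]] [ 0.  -0.1 -0.1 -0.  -0.1  0.   0.1  0.1]
side [533.6  188.22] 184.1745519850591 pad [[578.5 191.5  76. ]] [-0.   0.  -0.1 -0.   0.1 -0.1  0.1  0.1]
```

Emit:
{"name": "play_rows", "arguments": {
  "targets": [
    {"fingers": 0,"tx": 0,"ty": 2,"tz": -1.3,"roll": 0},
    {"fingers": 0,"tx": -10,"ty": -0.7,"tz": 0,"roll": 0},
    {"fingers": 0,"tx": -10,"ty": -0.8,"tz": 0,"roll": 0},
    {"fingers": 0,"tx": -8,"ty": -0.6,"tz": 0,"roll": 0},
    {"fingers": 0,"tx": 0,"ty": 0,"tz": 0,"roll": 0},
    {"fingers": 0,"tx": 0,"ty": 0,"tz": 0,"roll": 0},
    {"fingers": 0,"tx": 0,"ty": 0,"tz": 0,"roll": 0}
  ]
}}

```text
clock: 7.5
tool_pos: [610.0, 191.7, 54.1]
eef_rot: [[-0.997, -0.077, 0.0], [-0.077, 0.997, 0.0], [-0.0, 0.0, -1.0]]
contact_force: [-0.7, -0.3, -2.6]
width: 49.5
grip_force: 62.7
```

Run:
```python
from h import *
from bench import capture,get_obs
c=capture('side');o=get_obs();t=o['tool_pos'];print(t.round(1),o['contact_force'].round(2));pickle.dump(c,open('sidec.pkl','wb'))
u,v,w=240,145,55;k=8
b=cv2.resize(c['color'][v:v+w,u:u+w,::-1],None,fx=k,fy=k,interpolation=cv2.INTER_CUBIC)
raw=b.copy()
def poly(p,P,col):
    q=(proj(c,place(p,P))-[u,v]+.5)*k; cv2.polylines(b,[np.round(q).astype(np.int32)],True,col,1)
j=[533.6,188.22,0,np.radians(184.17)]
poly(j,[(-43,-42,104),(-43,42,104),(-35,42,104),(-35,-42,104)],(0,255,0))
poly(j,[(-43,42,104),(-43,42,20)],(0,255,0))
s=[t[0]+1.4,t[1]+.8,t[2]-6.8,np.radians(184.4)]  # side-camera bias from the sink at pick-up
poly(s,[(22,25,0),(22,25,56),(22,-25,56),(22,-25,0)],(0,0,255))
poly(s,[(22,25,0),(-22,25,0),(-22,25,56),(22,25,56)],(0,255,255))
cv2.imwrite('pics/c.png',np.hstack([raw[:, :400],b[:, :400]]))
```

```text
[609.9 191.7  54. ] [-0.05 -0.59 -1.66]
```

View pics/c.png

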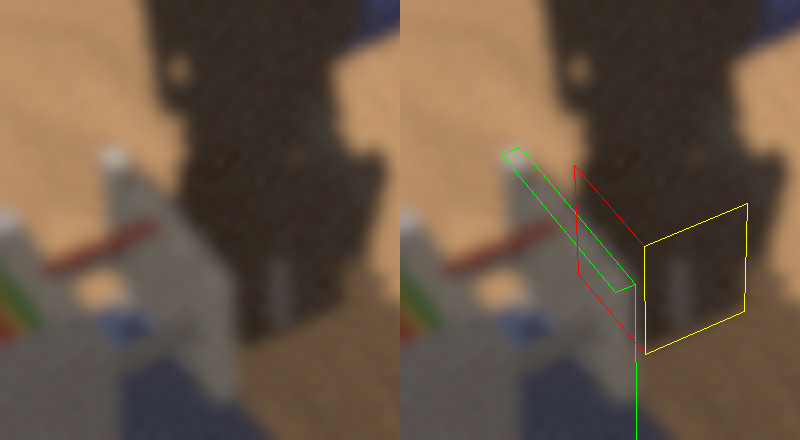

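Run:
```python
from h import *
c0=C['side'];c1=pickle.load(open('sidec.pkl','rb'))
def resid(c,s,A,B):
    q=proj(c,place(s,[A,B])); t=np.linspace(.2,.8,9); d=q[1]-q[0]; L=np.hypot(*d); nrm=np.array([-d[1],d[0]])/L
    if nrm[1]<0:nrm=-nrm
    g=cv2.cvtColor(c['color'],cv2.COLOR_RGB2GRAY).astype(np.float32); off=np.linspace(-4,4,81)
    P=(q[0]+t[:,None,None]*d)+off[None,:,None]*nrm
    m=cv2.remap(g,P[...,0].astype(np.float32),P[...,1].astype(np.float32),cv2.INTER_LINEAR).mean(0)
    lo,hi=m[:15].mean(),m[-15:].mean(); i=np.argmax(m>(lo+hi)/2); return round(float(off[i]),2),nrm.round(2),lo.round(),hi.round()
s0=[606.38,-226.59,0,np.radians(183.5)]
s1=[609.9+1.4,191.7+.8,54-6.8,np.radians(184.4)]
for nm,c,s in(('pick',c0,s0),('now',c1,s1)):
    print(nm,'side-bottom',resid(c,s,(22,25,0),(-22,25,0)))
print('pick face-bottom',resid(c0,s0,(22,-25,0),(22,25,0)))
for P in((609.9,191.7,75),): 
    b=proj(c1,P)
    for d in np.eye(3): print((proj(c1,np.array(P)+d)-b).round(3))
```

```text
pick side-bottom (0.3, array([0.51, 0.86]), np.float32(44.0), np.float32(147.0))
now side-bottom (-0.3, array([0.4 , 0.92]), np.float32(52.0), np.float32(83.0))
pick face-bottom (-0.2, array([-0.8,  0.6]), np.float32(45.0), np.float32(150.0))
[[ 0.298 -0.105]]
[[-0.15  -0.208]]
[[-0.001 -0.242]]
```

Sink and plate agree within about 1 mm in y, so I'll push in now, reading the force as I go.

Emit:
{"name": "play_rows", "arguments": {
  "targets": [
    {"fingers": 0,"tx": 0,"ty": 0.4,"tz": 0.8,"roll": 0},
    {"fingers": 0,"tx": -4,"ty": -0.3,"tz": 0,"roll": 0},
    {"fingers": 0,"tx": -4,"ty": -0.3,"tz": 0,"roll": 0},
    {"fingers": 0,"tx": -2,"ty": -0.15,"tz": 0,"roll": 0},
    {"fingers": 0,"tx": 0,"ty": 0,"tz": 0,"roll": 0},
    {"fingers": 0,"tx": 0,"ty": 0,"tz": 0,"roll": 0}
  ]
}}

```text
clock: 8.15
tool_pos: [599.6, 191.3, 54.9]
eef_rot: [[-0.997, -0.077, 0.0], [-0.077, 0.997, 0.0], [-0.0, 0.0, -1.0]]
contact_force: [-0.9, 1.3, -1.9]
width: 49.4
grip_force: 62.6
```

Emit:
{"name": "play_rows", "arguments": {
  "targets": [
    {"fingers": 0,"tx": -2,"ty": -0.15,"tz": 0,"roll": 0},
    {"fingers": 0,"tx": -2,"ty": -0.15,"tz": 0,"roll": 0},
    {"fingers": 0,"tx": -2,"ty": -0.15,"tz": 0,"roll": 0},
    {"fingers": 0,"tx": 0,"ty": 0,"tz": 0,"roll": 0},
    {"fingers": 0,"tx": 0,"ty": 0,"tz": 0,"roll": 0}
  ]
}}

```text
clock: 8.65
tool_pos: [593.8, 190.9, 54.9]
eef_rot: [[-0.997, -0.077, 0.001], [-0.077, 0.997, 0.0], [-0.001, -0.0, -1.0]]
contact_force: [4.7, -0.4, -3.7]
width: 49.5
grip_force: 62.6
```

Emit:
{"name": "play_rows", "arguments": {
  "targets": [
    {"fingers": 0,"tx": -2,"ty": -0.15,"tz": 0,"roll": 0},
    {"fingers": 0,"tx": -2,"ty": -0.15,"tz": 0,"roll": 0},
    {"fingers": 0,"tx": -2,"ty": -0.15,"tz": 0,"roll": 0},
    {"fingers": 0,"tx": -1.5,"ty": -0.1,"tz": 0,"roll": 0},
    {"fingers": 0,"tx": 0,"ty": 0,"tz": 0,"roll": 0},
    {"fingers": 0,"tx": 0,"ty": 0,"tz": 0,"roll": 0},
    {"fingers": 0,"tx": 0,"ty": 0,"tz": 0,"roll": 0}
  ]
}}

```text
clock: 9.35
tool_pos: [586.9, 190.3, 54.9]
eef_rot: [[-0.997, -0.077, 0.001], [-0.077, 0.997, 0.0], [-0.001, -0.0, -1.0]]
contact_force: [8.3, -0.8, -6.9]
width: 49.1
grip_force: 62.9
```

Run:
```python
from h import *
from bench import capture,get_obs
F=[]
for i in range(4):
    c=capture('side');o=get_obs();F.append(np.r_[o['contact_force'],o['torque']])
print(o['tool_pos'].round(1),o['eef_rot'].round(4).tolist(),np.mean(F,0).round(2),o['width'],o['clock']);pickle.dump(c,open('sided.pkl','wb'))
u,v,w=225,150,50;k=8
b=cv2.resize(c['color'][v:v+w,u:u+w,::-1],None,fx=k,fy=k,interpolation=cv2.INTER_CUBIC)
raw=b.copy()
t=o['tool_pos']
def poly(p,P,col):
    q=(proj(c,place(p,P))-[u,v]+.5)*k; cv2.polylines(b,[np.round(q).astype(np.int32)],True,col,1)
j=[533.6-13.96,188.22-1.06,0,np.radians(184.17)]
poly(j,[(-43,-42,104),(-43,42,104),(-35,42,104),(-35,-42,104)],(0,255,0))
poly(j,[(-45,25,104),(-45,25,48)],(0,255,0))
s=[t[0]+1.4,t[1]+1.5,t[2]-6.8,np.radians(184.4)]
poly(s,[(22,25,0),(-22,25,0),(-22,25,56),(22,25,56)],(0,255,255))
cv2.imwrite('pics/d.png',np.hstack([raw,b]))
```

```text
[587.  190.3  54.9] [[-0.997, -0.077, 0.0015], [-0.077, 0.997, 0.0], [-0.0015, -0.0001, -1.0]] [ 8.13 -0.07 -5.25  0.   -1.48 -0.13] 49.55435470296097 9.55
```

View pics/d.png

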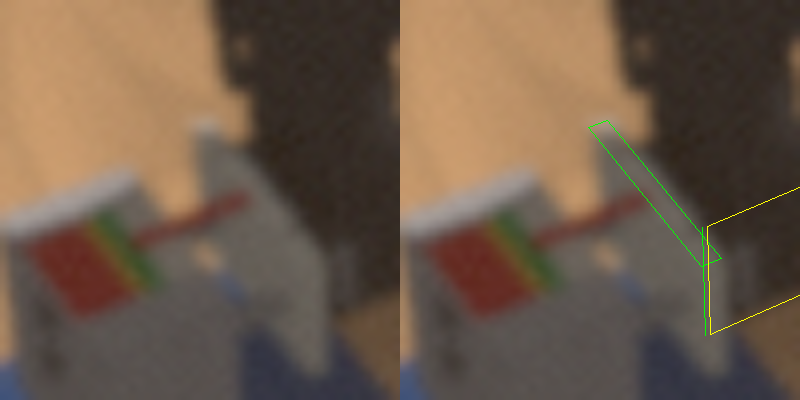

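The picture shows the pointer tip (crop ~(138,240)) at the near edge of the green, and the sink flush against the plate. The force says about 12 mm. I'll push a little further to mid-green.

Emit:
{"name": "play_rows", "arguments": {
  "targets": [
    {"fingers": 0,"tx": -1,"ty": -0.08,"tz": 0,"roll": 0},
    {"fingers": 0,"tx": -1,"ty": -0.07,"tz": 0,"roll": 0},
    {"fingers": 0,"tx": 0,"ty": 0,"tz": 0,"roll": 0},
    {"fingers": 0,"tx": 0,"ty": 0,"tz": 0,"roll": 0},
    {"fingers": 0,"tx": 0,"ty": 0,"tz": 0,"roll": 0},
    {"fingers": 0,"tx": 0,"ty": 0,"tz": 0,"roll": 0}
  ]
}}

```text
clock: 10.15
tool_pos: [585.1, 190.2, 54.9]
eef_rot: [[-0.997, -0.077, 0.002], [-0.077, 0.997, 0.0], [-0.002, -0.0, -1.0]]
contact_force: [9.2, -0.6, -6.2]
width: 49.7
grip_force: 63.0
```

Run:
```python
from h import *
from bench import capture,get_obs
F=[];I=[]
for i in range(8):
    c=capture('side');o=get_obs();F.append(np.r_[o['contact_force'],o['torque']]);I.append(c['color'].astype(np.float32))
print(o['tool_pos'].round(2),o['eef_rot'].round(4).tolist(),np.mean(F,0).round(2),o['clock'])
now=np.mean(I,0);c['color']=now.astype(np.uint8);pickle.dump(c,open('sidee.pkl','wb'))
# red pointer: centre line profile of redness in jig frame, along pointer, z~106; sample both views
p=[533.6,188.22,0,np.radians(184.17)]
xs=np.arange(-45,50,3.)
for nm,im in(('rest',C['side']['color'].astype(np.float32)),('now',now)):
    for y in (-6,0,6):
        q=proj(c,place(p,[(x,y,103) for x in xs])).astype(np.float32)
        m=np.array([cv2.remap(im,q[:,:1],q[:,1:],cv2.INTER_LINEAR)[:,0]])[0]
        m=m/m.sum(1,keepdims=True)*100
        print(nm,y,' '.join(f'{x:.0f}:{a:.0f}/{b:.0f}' for x,(a,b,_) in zip(xs,m)))
# plate shift: far white corner by template matching
g0=cv2.cvtColor(C['side']['color'],cv2.COLOR_RGB2GRAY).astype(np.float32);g1=cv2.cvtColor(now.astype(np.uint8),cv2.COLOR_RGB2GRAY).astype(np.float32)
a,b=proj(c,place(p,[(-43,0,104)]))[0],proj(c,place(p,[(-29,0,104)]))[0];print('14mm =',(b-a).round(2))
```

```text
[585.11 190.19  54.91] [[-0.997, -0.077, 0.0017], [-0.077, 0.997, 0.0001], [-0.0017, -0.0001, -1.0]] [ 9.08  0.37 -6.42  0.   -1.62 -0.12] 10.55
rest -6 -45:38/33 -42:36/33 -39:36/33 -36:37/33 -33:39/32 -30:41/31 -27:42/30 -24:43/30 -21:44/30 -18:44/31 -15:45/31 -12:45/32 -9:46/32 -6:46/31 -3:46/31 0:46/31 3:45/32 6:42/32 9:39/32 12:37/33 15:36/33 18:35/34 21:35/35 24:33/38 27:33/42 30:39/42 33:46/37 36:52/31 39:58/25 42:62/21 45:63/20 48:63/20
rest 0 -45:38/33 -42:36/33 -39:37/33 -36:39/32 -33:43/30 -30:48/27 -27:50/27 -24:50/26 -21:51/26 -18:51/27 -15:51/27 -12:50/28 -9:49/28 -6:51/27 -3:50/28 0:50/27 3:49/28 6:46/29 9:44/30 12:39/32 15:37/33 18:36/34 21:35/35 24:33/39 27:33/42 30:40/41 33:47/37 36:53/31 39:59/25 42:63/21 45:63/20 48:63/20
rest 6 -45:38/33 -42:36/33 -39:36/33 -36:36/33 -33:38/32 -30:41/31 -27:42/30 -24:42/30 -21:42/30 -18:42/30 -15:43/30 -12:43/30 -9:42/31 -6:42/31 -3:42/31 0:42/31 3:41/31 6:40/32 9:38/32 12:38/33 15:36/33 18:36/34 21:35/35 24:32/39 27:33/43 30:39/42 33:46/37 36:53/31 39:59/24 42:62/21 45:63/20 48:63/20
now -6 -45:41/33 -42:41/33 -39:41/33 -36:40/3
[... 182 characters left out ...]
/36 27:36/40 30:40/40 33:45/36 36:50/32 39:53/28 42:56/25 45:56/24 48:56/24
now 0 -45:41/33 -42:41/33 -39:41/33 -36:40/33 -33:37/33 -30:36/33 -27:36/33 -24:37/33 -21:40/31 -18:44/30 -15:45/29 -12:45/29 -9:45/29 -6:46/29 -3:46/30 0:46/30 3:46/30 6:45/30 9:45/30 12:44/30 15:44/30 18:46/29 21:45/30 24:44/32 27:41/37 30:42/38 33:46/36 36:50/31 39:54/27 42:56/25 45:56/24 48:56/24
now 6 -45:41/33 -42:41/33 -39:41/33 -36:40/33 -33:38/33 -30:36/33 -27:36/33 -24:36/33 -21:37/33 -18:39/32 -15:40/32 -12:40/32 -9:39/32 -6:40/31 -3:40/31 0:41/31 3:41/31 6:40/31 9:40/31 12:40/31 15:40/32 18:40/32 21:40/33 24:40/35 27:39/38 30:41/39 33:45/36 36:50/31 39:54/27 42:56/25 45:56/24 48:56/24
14mm = [-4.19  1.72]
```

The pointer moved from about 11 to 26 mm in the jig's frame, so displacement is ~14.5 mm, mid-green, with 9.1 N on the sensor. The yaw moment of -0.13 N·m suggests slightly one-sided contact, so I'll try a tiny roll.

Emit:
{"name": "play_rows", "arguments": {
  "targets": [
    {"fingers": 0,"tx": 0,"ty": 0,"tz": 0,"roll": -0.4},
    {"fingers": 0,"tx": 0,"ty": 0,"tz": 0,"roll": 0},
    {"fingers": 0,"tx": 0,"ty": 0,"tz": 0,"roll": 0},
    {"fingers": 0,"tx": 0,"ty": 0,"tz": 0,"roll": 0}
  ]
}}

```text
clock: 10.95
tool_pos: [585.1, 190.1, 54.9]
eef_rot: [[-0.998, -0.07, 0.002], [-0.07, 0.998, -0.0], [-0.002, -0.0, -1.0]]
contact_force: [8.8, -1.9, -6.1]
width: 49.3
grip_force: 63.1
```

```bash
cat > e.py <<'E'
from h import *
from bench import capture,get_obs
F=[];I=[]
for i in range(8):
    c=capture('side');o=get_obs();F.append(np.r_[o['contact_force'],o['torque']]);I.append(c['color'].astype(np.float32))
print(o['tool_pos'].round(2),o['eef_rot'].round(4).tolist(),np.mean(F,0).round(3),np.std(F,0).round(3),o['clock'])
def resid(c,s,A,B):
    q=proj(c,place(s,[A,B])); t=np.linspace(.35,.9,9); d=q[1]-q[0]; L=np.hypot(*d); n=np.array([-d[1],d[0]])/L
    n=n if n[1]>0 else -n
    g=cv2.cvtColor(c['color'],cv2.COLOR_RGB2GRAY).astype(np.float32); off=np.linspace(-4,4,81)
    P=(q[0]+t[:,None,None]*d)+off[None,:,None]*n
    m=cv2.remap(g,P[...,0].astype(np.float32),P[...,1].astype(np.float32),cv2.INTER_LINEAR)
    return [round(float(off[np.argmax(r>(r[:15].mean()+r[-15:].mean())/2)]),1) for r in m]
c['color']=np.mean(I,0).astype(np.uint8)
for cc,t,h in((pickle.load(open('sidec.pkl','rb')),(609.9,191.7,54),184.4),(c,o['tool_pos'],184.3)):
    print(resid(cc,[t[0]+1.4,t[1]+.8,t[2]-6.8,np.radians(h)],(22,25,0),(-22,25,0)))
E
python3 e.py
```

```text
[585.13 190.07  54.91] [[-0.9975, -0.0703, 0.0018], [-0.0703, 0.9975, -0.0002], [-0.0017, -0.0003, -1.0]] [ 8.741 -1.351 -6.422 -0.128 -1.672  0.239] [0.617 0.586 0.303 0.031 0.031 0.042] 11.35
[-0.3, 0.1, 0.3, -0.1, -0.3, -0.5, -0.6, -0.6, -0.6]
[-0.1, 0.0, 0.0, -0.1, -0.3, -0.6, -0.7, -0.5, -0.4]
```

Emit:
{"name": "play_rows", "arguments": {
  "targets": [
    {"fingers": 0,"tx": 0,"ty": 0,"tz": 0,"roll": 0.27},
    {"fingers": 0,"tx": 0,"ty": 0,"tz": 0,"roll": 0},
    {"fingers": 0,"tx": 0,"ty": 0,"tz": 0,"roll": 0},
    {"fingers": 0,"tx": 0,"ty": 0,"tz": 0,"roll": 0}
  ]
}}

```text
clock: 11.75
tool_pos: [585.1, 190.2, 54.9]
eef_rot: [[-0.997, -0.075, 0.002], [-0.075, 0.997, -0.0], [-0.002, -0.0, -1.0]]
contact_force: [9.7, -1.6, -6.6]
width: 49.6
grip_force: 63.1
```

```bash
python3 e.py
```

```text
[585.07 190.14  54.87] [[-0.9972, -0.075, 0.0016], [-0.075, 0.9972, -0.0001], [-0.0016, -0.0002, -1.0]] [ 9.112 -0.217 -6.174 -0.019 -1.615  0.104] [0.598 0.546 0.52  0.029 0.03  0.02 ] 12.15
[-0.3, 0.1, 0.3, -0.1, -0.3, -0.5, -0.6, -0.6, -0.6]
[0.0, 0.2, 0.0, -0.1, -0.4, -0.6, -0.6, -0.5, -0.4]
```

```bash
python3 -c "
from bench import job_done
print(job_done())"
```

```text
the job is handed in; nothing more can be done
None
```

I handed in with the arm still holding the black heat sink against the pad at a steady push of about 9 N. The pointer measures mid-green at roughly 14 mm; centring and height are good to about 1–2 mm, inferred from the arm's pose and one camera because the arm blocked the other.

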